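Line up the kitchen canisters by size

ROBOT

A 7-joint arm with a two-finger parallel gripper is mounted at the origin on the work surface. World frame = base frame: x ahead of the robot, y to its left, z up, the work surface at z = 0. Lengths are in m, angles in rad, forces in N, time in s.
With the tool pointing down it reaches from about 0.4 to 0.85 m from the base axis. Payload 10.4 kg.
Tool frame: the origin (TCP) lies on the centre line of the jaws, within the pads' length; the fingertips stand 17 mm ahead of it and the grasp point (between the pads) lies 2 mm behind it; z points along the fingers, y is the line along which they close (so a half turn about z gives the same grasp; the last joint's range is limited). The gripper opens to 85 mm and grips with 20 to 120 N. Pads are 22 mm wide; open, the fingers measure 114 mm over their backs; the gripper's body (76 mm by 85 mm) begins 54 mm behind the grasp point. The pads swing forward as they close: fully open they stand 13 mm farther back than shut.
Start: joints at [-1.348, 0.332, -0.065, 1.46, 0.022, 1.35, -0.088], TCP at [0.152, 0.606, 0.213] pointing down, gripper open.
Joint ranges: [-2.6, 2.6], [-0.5, 2.12], [-1.47, 1.34], [0.16, 2.42], [-1.27, 4.41], [0.06, 2.06], [-2.6, 2.6]. Speed limits (rad/s): [2.22, 2.22, 2.79, 2.79, 3.14, 3.14, 3.14].

INTERFACE

Orientations are given as a unit quaternion [x, y, z, w].
In Python, from plant import bot gives the robot as it stands. The module is installed in compiled form; this text tells all that it offers. Calls block until the motion is done:
- bot.reach(position, orientation): joint-space move of the TCP to a pose.
- bot.move_l(position, v=0.15, orientation=None, f_stop=None): straight line of the TCP; orientation=None keeps the orientation; v is the mean speed in m/s. With f_stop (N) it stops when the force on the tool has changed by that much, and returns True; else False.
- bot.move_joints(angles): joint-space move.
- bot.command_gripper(opening, squeeze=None): opening from 0.0 (shut) to 1.0 (fully open); squeeze is the grip in N (None keeps the last); returns when the fingers have stopped.
- bot.sleep(seconds).
- bot.solve_ik(position, orientation): joint angles nearest the present ones, or None.
- bot.sense(): the state.
- bot.capture(name): name is "side" or "top" or "wrist"; returns a dict with "frame" (400x640x3 uint8, red, green, blue), "K" (3x3 intrinsics, pixels), "distortion" ([k1, k2, p1, p2, k3] as OpenCV has them; the pictures are not rectified), "extrinsics" (4x4, takes a point from camera to world coordinates). Camera axes: x right, y up, looking along -z (the intrinsics and any distortion apply to the point x, -y, -z); pixel columns grow to the right and rows downward; lengths in m; the calibration is good to about 2 mm. A picture is of the moment at which its call begins. There is no depth.
A pose or a line that the arm cannot do raises bot.PlanningError and nothing moves.
- bot.close_job(): hands the job in; it is judged then, once.
The state is a dict: "t": time; "joints": joint angles; "joint_vel": joint speeds; "tau": joint torques, N m; "ee_pos": TCP position; "tcp_rot": TCP orientation; "contact_force": force on the tool from outside, world axes, zero at the start; "torque": the same for the moment, N m; "grip_width": opening from 0.0 (shut) to 1.0 (fully open); "grip_force": force on a finger pad.
Only numpy, scipy, OpenCV 4.12 (cv2) and the standard library are available. Lean on these libraries where they do the work, as an engineer would, in place of code of your own. Each camera call takes 0.05 s, during which the arm holds its last target. There are 200 camera calls.

TASK

Line the four kitchen canisters up by size on the walnut board, one upright in the middle of each cork pad: the largest goes next to the navy-blue pot, and they get smaller towards the white pot. Keep the canisters upright all the way, and let go of them all at the end.

Things in the scene. Friction and masses are not known exactly. Their poses are not given: they have to be found in the camera images.
- can_xl_mid (a point): the largest of four upright cylindrical storage canisters: cream body, red lid as wide as the body, 56 mm diameter, 74 mm tall in all, loose on the worktop; smooth straight sides, closed flat top. This point is its centre, half-way up (37 mm above its foot); z runs up its axis
- can_l_mid (a point): the second largest of four upright cylindrical storage canisters: cream body, yellow lid as wide as the body, 48 mm diameter, 64 mm tall in all, loose on the worktop; smooth straight sides, closed flat top. This point is its centre, half-way up (32 mm above its foot); z runs up its axis
- can_m_mid (a point): the third of four upright cylindrical storage canisters: cream body, green lid as wide as the body, 40 mm diameter, 54 mm tall in all, loose on the worktop; smooth straight sides, closed flat top. This point is its centre, half-way up (27 mm above its foot); z runs up its axis
- can_s_mid (a point): the smallest of four upright cylindrical storage canisters: cream body, black lid as wide as the body, 32 mm diameter, 44 mm tall in all, loose on the worktop; smooth straight sides, closed flat top. This point is its centre, half-way up (22 mm above its foot); z runs up its axis
- pad1_top (a point): cork pad 1 of 4 in a straight row, counted from the robot's left (+y) end: a round disc 68 mm across and 4 mm thick, fixed on the walnut board; this point is the middle of its top face, 19 mm above the worktop. Pads are 90 mm apart centre to centre. Its y axis runs along the row, towards pad 1. The board is 540 x 85 x 15 mm and fixed
- pad2_top (a point): cork pad 2 of 4 in a straight row, counted from the robot's left (+y) end: a round disc 68 mm across and 4 mm thick, fixed on the walnut board; this point is the middle of its top face, 19 mm above the worktop. Pads are 90 mm apart centre to centre. Its y axis runs along the row, towards pad 1. The board is 540 x 85 x 15 mm and fixed
- pad3_top (a point): cork pad 3 of 4 in a straight row, counted from the robot's left (+y) end: a round disc 68 mm across and 4 mm thick, fixed on the walnut board; this point is the middle of its top face, 19 mm above the worktop. Pads are 90 mm apart centre to centre. Its y axis runs along the row, towards pad 1. The board is 540 x 85 x 15 mm and fixed
- pad4_top (a point): cork pad 4 of 4 in a straight row, counted from the robot's left (+y) end: a round disc 68 mm across and 4 mm thick, fixed on the walnut board; this point is the middle of its top face, 19 mm above the worktop. Pads are 90 mm apart centre to centre. Its y axis runs along the row, towards pad 1. The board is 540 x 85 x 15 mm and fixed
- pot_navy: navy-blue lidded ceramic pot, 56 mm diameter, 51 mm tall with its knob, fixed on one end of the walnut board, 87 mm beyond the middle of the end pad; it may be at either end, the other pot at the other. Origin at the centre of its underside, 15 mm above the worktop
- pot_white: white lidded ceramic pot, 56 mm diameter, 51 mm tall with its knob, fixed on one end of the walnut board, 87 mm beyond the middle of the end pad; it may be at either end, the other pot at the other. Origin at the centre of its underside, 15 mm above the worktop
Things that resemble listed ones, but are neither listed nor needed, are in the scene too. What is shaped like the part that bears can_xl_mid but pink is not meant.

How it is judged:
At the end, for the whole second after the job is handed in: Counting from the pad next to the navy pot, the pads carry the red-, yellow-, green- and black-lidded canister (largest to smallest), each standing on its pad (height within 5 mm), its axis within 14 mm of the pad's middle, upright within 0.1 rad, at rest and released (((horizontal distance between pot_navy and pad1_top below 0.15 m and horizontal distance between can_xl_mid and pad1_top below 0.014 m and z of can_xl_mid in the frame of pad1_top between 0.032 and 0.042 m and horizontal distance between can_l_mid and pad2_top below 0.014 m and z of can_l_mid in the frame of pad2_top between 0.027 and 0.037 m and horizontal distance between can_m_mid and pad3_top below 0.014 m and z of can_m_mid in the frame of pad3_top between 0.022 and 0.032 m and horizontal distance between can_s_mid and pad4_top below 0.014 m and z of can_s_mid in the frame of pad4_top between 0.017 and 0.027 m) or (horizontal distance between pot_navy and pad4_top below 0.15 m and horizontal distance between can_xl_mid and pad4_top below 0.014 m and z of can_xl_mid in the frame of pad4_top between 0.032 and 0.042 m and horizontal distance between can_l_mid and pad3_top below 0.014 m and z of can_l_mid in the frame of pad3_top between 0.027 and 0.037 m and horizontal distance between can_m_mid and pad2_top below 0.014 m and z of can_m_mid in the frame of pad2_top between 0.022 and 0.032 m and horizontal distance between can_s_mid and pad1_top below 0.014 m and z of can_s_mid in the frame of pad1_top between 0.017 and 0.027 m)) and angle between each of can_xl_mid, can_l_mid, can_m_mid, can_s_mid's own z axis and vertical below 0.1 rad and linear speed of each of can_xl, can_l, can_m, can_s below 0.02 m/s and contact force between each of can_xl, can_l, can_m, can_s and the fingers below 0.05 N); the robot touches nothing.
It fails at once if a canister is tipped over by more than about 45 degrees (angle between any of can_xl_mid, can_l_mid, can_m_mid, can_s_mid's own z axis and vertical above 0.8 rad).
It also fails if it takes over 115 s, if anything falls off the work surface, if the arm or the gripper's body presses on something with over 40 N, if the wrist force passes 120 N, or if a joint passes its speed limit or range.

## Working session

There is one attempt and no reset: what is moved stays moved. The work goes in short steps, each a Python script; the robot and the scene stay as the last script left them, time stands still between calls to the robot, and variables do not carry over. Pictures are saved under pics/ and viewed, at most 14 in all, crops included, and the job is handed in when it is done.

```bash
mkdir -p pics
python3 - <<'E'
from plant import bot
import cv2,numpy as np
for n in ["top","side"]:
    c=bot.capture(n); cv2.imwrite(f"pics/{n}0.png",c["frame"][:,:,::-1]); print(n,c["K"],c["distortion"],c["extrinsics"])
s=bot.sense();print(s["t"],s["ee_pos"],s["tcp_rot"],s["grip_width"])
E
```

```text
top [[421.27283639   0.         321.57223907]
 [  0.         421.27283639 198.65596111]
 [  0.           0.           1.        ]] [0.01021065 0.         0.         0.         0.        ] [[-0.00129919  0.99598357 -0.08952674  0.43884778]
 [-0.99997251 -0.00194748 -0.00715427  0.01345832]
 [-0.00729989  0.08951499  0.99595872  0.95235083]
 [ 0.          0.          0.          1.        ]]
side [[380.09882045   0.         314.01425045]
 [  0.         380.09882045 199.23236622]
 [  0.           0.           1.        ]] [-0.06327339  0.          0.          0.          0.        ] [[-0.99626675  0.02378021 -0.08298831  0.46064952]
 [-0.08289578 -0.53189818  0.84274113  0.72777153]
 [-0.02410077  0.84647435  0.53188375  0.52435648]
 [ 0.          0.          0.          1.        ]]
0.1 [0.15198554 0.60586634 0.21238847] [ 1.22556254e-01  9.92461351e-01 -6.53970421e-04 -5.42190963e-05] 1.004287333346109
```

View pics/top0.png

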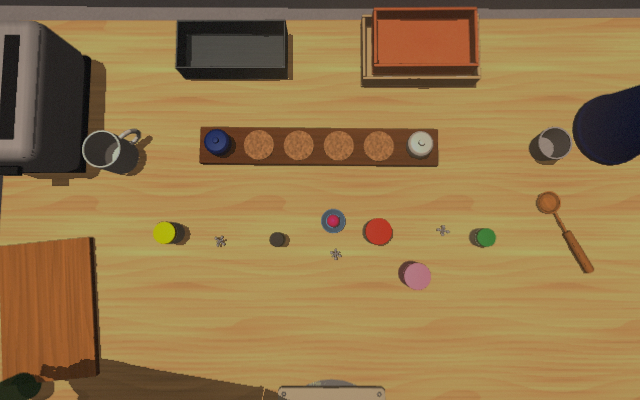

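View pics/side0.png

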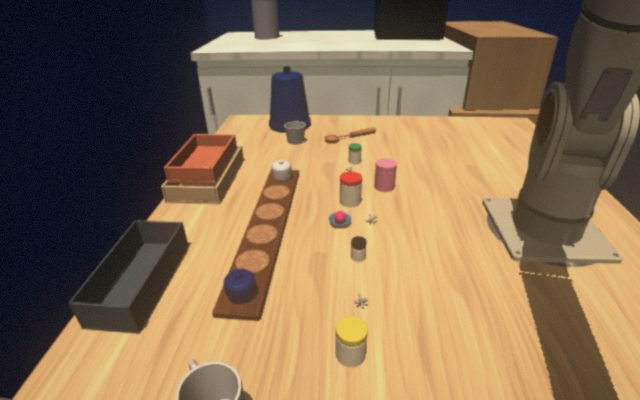

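Navy pot is at (217,141), the +y end, and white at (421,144), so the order from pad 1 to pad 4 is XL, L, M, S.

Candidates in the top view:
- **XL:** red lid (379,232). Rejected: pink canister (417,276), red ball on a blue dish (334,221).
- **L:** yellow (165,233).
- **M:** green (486,238).
- **S:** black lid (278,240). Rejected: the small grey clutter at (220,240), (336,254) and (443,230).
- **Pads:** the four cork discs at (259–379,145). Rejected: the wooden spoon (548,202).

```bash
cat > h.py <<'E'
from plant import bot
import cv2,numpy as np
def ray(c,uv,z):
    p=cv2.undistortPoints(np.array([[uv]],float),c["K"],np.array(c["distortion"]))[0,0]
    E=np.array(c["extrinsics"]); d=E[:3,:3]@np.array([p[0],-p[1],-1.]); o=E[:3,3]
    return (o+d*(z-o[2])/d[2])[:2]
def blobs(mask,amin=60):
    cs,_=cv2.findContours(mask.astype(np.uint8),cv2.RETR_EXTERNAL,cv2.CHAIN_APPROX_NONE)
    return [(cv2.minEnclosingCircle(k),cv2.contourArea(k)) for k in cs if cv2.contourArea(k)>amin]
def hsv(c): return cv2.cvtColor(c["frame"],cv2.COLOR_RGB2HSV).astype(int).transpose(2,0,1)
def lidmask(n,H,S,V):
    return {"xl":((H<6)|(H>174))&(S>180)&(V>90),"l":(H>24)&(H<36)&(S>190)&(V>90),
     "m":(H>45)&(H<80)&(S>110)&(V>40),"s":(V<75)&(S<130)}[n]
TALL=dict(xl=.074,l=.064,m=.054,s=.044); DIA=dict(xl=.056,l=.048,m=.040,s=.032)
E
python3 - <<'E'
from h import *
c=bot.capture("top");H,S,V=hsv(c);f=c["frame"]
box=np.zeros(H.shape,bool);box[205:260,140:520]=1
for n in TALL:
    for (ctr,r),a in blobs(lidmask(n,H,S,V)&box): print(n,np.round(ctr,1),round(r,1),a,np.round(ray(c,ctr,TALL[n]),4))
b=np.zeros(H.shape,bool);b[128:163,240:398]=1
for (ctr,r),a in blobs((V>105)&b): print("pad",np.round(ctr,1),round(r,1),a,np.round(ray(c,ctr,.019),4))
for u in [(217,141),(421,144)]: print("pot",ray(c,u,.06))
for u in [(334,221),(417,276)]: print("other",ray(c,u,.02))
cv2.imwrite("pics/crop.png",cv2.resize(f[120:290,140:510,::-1],None,fx=2.1,fy=2.1,interpolation=cv2.INTER_CUBIC))
E
```

```text
xl [378.3 230.7] 13.1 488.0 [ 0.4507 -0.0979]
l [163.6 232.1] 11.3 357.5 [0.4486 0.3525]
m [485.9 236.7] 9.2 229.5 [ 0.4382 -0.3274]
s [277.5 239.5] 7.5 136.0 [0.4326 0.1147]
s [174.6 232.7] 10.0 126.0 [0.4476 0.3364]
pad [338.8 138.5] 59.1 2527.0 [ 0.6587 -0.0189]
pad [260.4 141.1] 18.9 684.0 [0.6532 0.1578]
pot [0.64427971 0.24511638]
pot [ 0.63643846 -0.1937167 ]
other [ 0.47300009 -0.00725902]
other [ 0.35290897 -0.1877252 ]
```

View pics/crop.png

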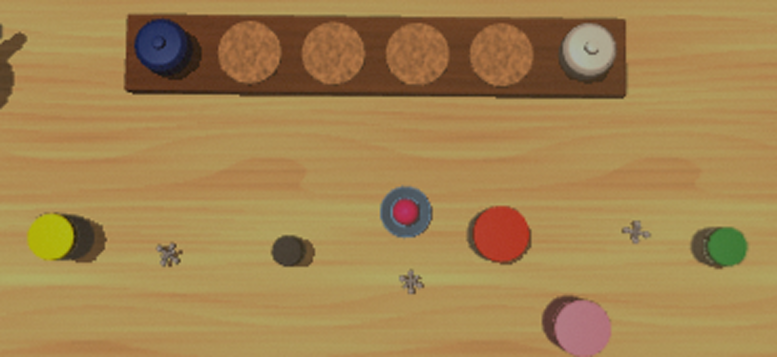

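The crop confirms that the red lid, at full-crop (501,234), is the XL, separate from pink (583,328) and the ball on the dish (406,212). Yellow is at (52,237), black at (289,250), green at (727,246), and the pads are at x=249, 333, 417 and 501, y≈53.

Run:
```python
from h import *
c=bot.capture("top");H,S,V=hsv(c)
m=np.zeros(H.shape,np.uint8)
P=[]
for i in range(4):
    u,v=258.6+40*i,144.8+.3*i
    yy,xx=np.indices(H.shape); disc=np.hypot(xx-u,yy-v)<17.3
    bl=max(blobs((V>105)&disc),key=lambda b:b[1]); P.append(ray(c,bl[0][0],.019)); print(np.round(bl[0][0],1),round(bl[0][1],1),bl[1],np.round(P[-1],4))
P=np.array(P); print(np.linalg.norm(np.diff(P,axis=0),axis=1))
ctr=P.mean(0); d=P[0]-P[3]; d/=np.linalg.norm(d)
F=np.array([ctr+d*.09*k for k in(1.5,.5,-.5,-1.5)]);print(F.round(4)); np.save("pads.npy",F)
s=2**-.5
C=dict(xl=(.4507,-.0979),l=(.4486,.3525),m=(.4382,-.3274),s=(.4326,.1147))
for q in ([s,s,0,0],[s,-s,0,0],[1,0,0,0],[0,1,0,0]):
    print(q)
    for i,n in enumerate(C):
        for p,z in ((C[n],.03),(C[n],.16),(F[i],.05),(F[i],.18)):
            j=bot.solve_ik([*p,z],q); print(n,None if j is None else np.round(j,2))
```

```text
[258.4 144.2] 15.5 680.5 [0.6463 0.1624]
[299.  144.9] 17.2 710.5 [0.6443 0.0708]
[338.7 145.4] 17.2 745.0 [ 0.643  -0.0186]
[378.3 144.7] 16.6 740.0 [ 0.6442 -0.1075]
[0.09156093 0.08938051 0.08890424]
[[ 0.6455  0.1618]
 [ 0.6448  0.0718]
 [ 0.6441 -0.0182]
 [ 0.6434 -0.1082]]
[0.7071067811865476, 0.7071067811865476, 0, 0]
xl [-0.66  0.23  0.85  2.11 -0.22  0.89  0.32]
xl [-0.89 -0.06  1.    1.99  0.05  1.19  0.09]
xl [-0.69  0.59  0.52  1.54 -0.32  1.09 -0.09]
xl [-0.71  0.48  0.56  1.41 -0.25  1.32 -0.14]
l [-1.01  0.4   0.31  1.82 -0.15  0.95 -0.63]
l [-1.01  0.25  0.31  1.7  -0.08  1.21 -0.68]
l [-0.59  0.57  0.56  1.59 -0.33  1.08  0.05]
l [-0.63  0.45  0.61  1.47 -0.26  1.31  0.  ]
m [-0.37  0.69  1.21  1.91 -0.74  1.09  1.15]
m [-0.25  0.28  0.95  1.78 -0.24  1.21  0.77]
m [-0.55  0.59  0.69  1.61 -0.41  1.09  0.25]
m [-0.57  0.46  0.72  1.48 -0.31  1.31  0.18]
s [-0.82  0.15  0.49  2.13 -0.09  0.88 -0.28]
s [-0.85 -0.05  0.48  2.    0.02  1.18 -0.38]
s [-0.55  0.71  0.93  1.6  -0.6   1.15  0.52]
s [-0.54  0.55  0.91  1.47 -0.44  1.34  0.4 ]
[0.7071067811865476, -0.707106781
[... 1443 characters left out ...]
  1.9 ]
xl [-0.87 -0.05  0.98  1.99  0.05  1.19  1.66]
xl [-0.58  0.56  0.37  1.54 -0.22  1.08  1.41]
xl [-0.61  0.46  0.41  1.41 -0.18  1.32  1.38]
l [-0.83  0.38  0.1   1.81 -0.05  0.95  0.86]
l [-0.84  0.25  0.11  1.69 -0.03  1.21  0.85]
l [-0.53  0.55  0.46  1.59 -0.27  1.07  1.58]
l [-0.56  0.43  0.52  1.46 -0.22  1.3   1.54]
m [ 0.79  0.36 -0.26  1.85  0.11  0.95  2.04]
m [ 0.79  0.21 -0.26  1.73  0.06  1.21  2.08]
m [-0.53  0.58  0.66  1.61 -0.39  1.08  1.81]
m [-0.57  0.46  0.72  1.48 -0.31  1.31  1.75]
s [-0.77  0.15  0.43  2.13 -0.08  0.88  1.28]
s [-0.8  -0.04  0.44  2.    0.02  1.18  1.2 ]
s [-0.45  0.63  0.75  1.59 -0.47  1.11  2.  ]
s [-0.51  0.53  0.86  1.46 -0.4   1.34  1.95]
```

```bash
cat >> h.py <<'E'
Q=[2**-.5,2**-.5,0,0]
C=dict(xl=(.4507,-.0979),l=(.4486,.3525),m=(.4382,-.3274),s=(.4326,.1147))
def lid(n,guess):
    c=bot.capture("wrist");H,S,V=hsv(c)
    B=[(ray(c,b[0][0],TALL[n]),b) for b in blobs(lidmask(n,H,S,V),300)]
    return c,sorted(B,key=lambda b:np.hypot(*(b[0]-guess)))
E
python3 - <<'E'
from h import *
bot.reach([*C["l"],.19],Q)
c,B=lid("l",C["l"]); print([(b[0].round(4),b[1]) for b in B[:3]])
cv2.imwrite("pics/w1.png",c["frame"][:,:,::-1]); print(bot.sense()["t"])
E
```

```text
[]
1.7
```

View pics/w1.png

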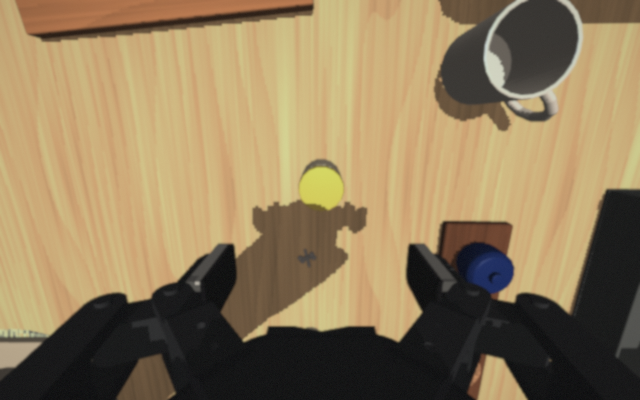

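The wrist view shows the yellow lid at (321,187), slightly paler than in the top view, with nothing between the open fingers. I'll cast a ray from that pixel with a looser mask.

```bash
sed -i 's/(S>190)&(V>90)/(S>150)\&(V>90)/' h.py
python3 - <<'E'
from h import *
c,B=lid("l",C["l"]); H,S,V=hsv(c); print(H[187,321],S[187,321],V[187,321],ray(c,(321.5,187.5),.064))
print([(b[0].round(4),b[1]) for b in B[:3]])
E
```

```text
29 141 212 [0.44813345 0.3549726 ]
[]
```

```bash
sed -i 's/(S>150)&(V>90)/(S>115)\&(V>90)/' h.py
cat >> h.py <<'E'
PADS=np.load("pads.npy")
GZ=dict(xl=.044,l=.037,m=.031,s=.024)
def pick(n,p):
    z=GZ[n]-.002
    bot.reach([*p,TALL[n]+.05],Q)
    bot.move_l([*p,z],v=.12)
    bot.command_gripper(0.0,40)
    s=bot.sense(); print(n,"grip",round(s["grip_width"]*85,1),round(s["grip_force"],1))
    bot.move_l([*p,.17],v=.15)
    print("held",round(bot.sense()["grip_width"]*85,1))
def place(n,p):
    z=GZ[n]-.002+.019
    bot.reach([*p,.17],Q)
    bot.move_l([*p,z+.015],v=.15)
    print("touch",bot.move_l([*p,z-.002],v=.03,f_stop=4), np.round(bot.sense()["ee_pos"]-np.array([*p,z]),4))
    bot.command_gripper(min(1,(DIA[n]+.022)/.085)); 
    bot.move_l([*p,.19],v=.15); bot.command_gripper(1.0)
    print("t",bot.sense()["t"])
E
python3 - <<'E'
from h import *
pick("l",(.4484,.3537)); place("l",PADS[1])
x,y=C["xl"]; bot.reach([x,y,.19],Q)
c,B=lid("xl",C["xl"]); print([(b[0].round(4),b[1]) for b in B[:3]])
cv2.imwrite("pics/w2.png",c["frame"][:,:,::-1])
c=bot.capture("top");H,S,V=hsv(c); box=np.zeros(H.shape,bool);box[110:170,240:400]=1
for (k,r),a in blobs(lidmask("l",H,S,V)&(S>150)&box): print("l",k,r,ray(c,k,.083),PADS[1])
E
```

```text
l grip 45.7 40.1
held 45.5
touch True [0.    0.    0.001]
t 8.8083
[(array([ 0.4498, -0.0977]), (((318.7896423339844, 191.0387420654297), 25.392934799194336), 1135.5))]
l (297.3272399902344, 138.9764404296875) 11.103269577026367 [0.64287224 0.070434  ] [0.64479168 0.07178574]
```

View pics/w2.png

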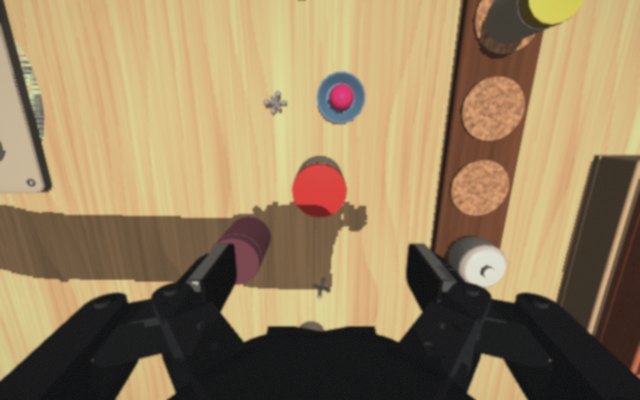

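The red lid at (319,191) is clear of pink (245,250) and the dish (341,97), and yellow landed within 2 mm of its pad's middle. I'll continue with XL, then green and black, refining each from its hover view.

Run:
```python
from h import *
pick("xl",(.4503,-.0978)); place("xl",PADS[0])
x,y=C["m"]; bot.reach([x,y,.19],Q)
c,B=lid("m",C["m"]); print([(b[0].round(4),b[1]) for b in B[:3]])
if B and np.hypot(*(B[0][0]-C["m"]))<.006:
    pick("m",(B[0][0]+C["m"])/2); place("m",PADS[2])
    x,y=C["s"]; bot.reach([x,y,.19],Q)
    c,B=lid("s",C["s"]); print([(b[0].round(4),b[1]) for b in B[:3]])
cv2.imwrite("pics/w3.png",c["frame"][:,:,::-1])
```

```text
xl grip 53.9 40.2
held 54.1
touch True [0.     0.0001 0.0012]
t 16.6333
[(array([ 0.4375, -0.3269]), (((319.29998779296875, 186.5), 17.22624969482422), 852.5))]
m grip 37.1 39.3
held 37.0
touch True [-0.      0.      0.0008]
t 26.0
[(array([0.4332, 0.1194]), (((320.5155334472656, 179.64767456054688), 13.614767074584961), 503.5)), (array([ 0.4316, -0.0293]), (((319.4999694824219, 297.8443908691406), 335.1309814453125), 52924.0)), (array([0.6236, 0.1468]), (((498.638916015625, 154.0261688232422), 25.365245819091797), 1110.0))]
```

View pics/w3.png

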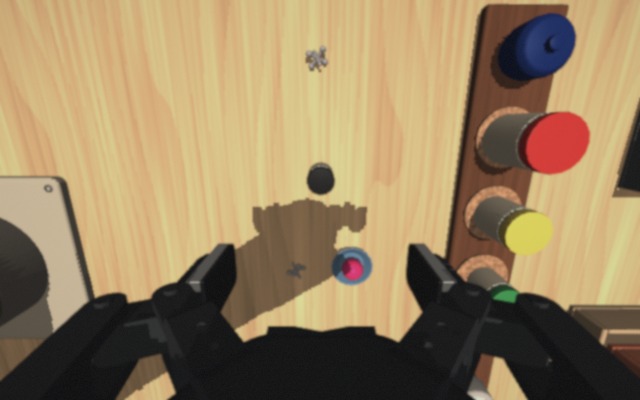

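Red, yellow and green stand on their pads. The black lid is at (320,179), and its mask includes a little of the canister's shadow, so I'll average it with the top-view fix.

Run:
```python
from h import *
pick("s",(.4329,.1162)); place("s",PADS[3])
bot.reach([.45,-.02,.3],Q); bot.sleep(.5)
c=bot.capture("top");H,S,V=hsv(c); box=np.zeros(H.shape,bool);box[110:165,235:395]=1
for i,n in enumerate(["xl","l","m","s"]):
    m=lidmask(n,H,S,V)&box
    if n=="s": m[:,:365]=0
    for (k,r),a in blobs(m): print(n,np.round(k,1),round(r,1),a,(ray(c,k,TALL[n]+.019)-PADS[i]).round(4))
cv2.imwrite("pics/t2.png",cv2.resize(c["frame"][90:260,200:460,::-1],None,fx=3,fy=3))
cv2.imwrite("pics/s2.png",bot.capture("side")["frame"][:,:,::-1]); print(bot.sense()["t"])
```

```text
s grip 28.2 38.8
held 28.2
touch True [0.     0.0001 0.0007]
t 34.725
xl [253.5 137.5] 13.3 500.0 [-0.0016 -0.0009]
l [297.2 139. ] 11.2 356.5 [-0.0019 -0.0012]
m [340.2 139.9] 9.1 229.0 [-0.0012 -0.0016]
36.6667
```

View pics/t2.png

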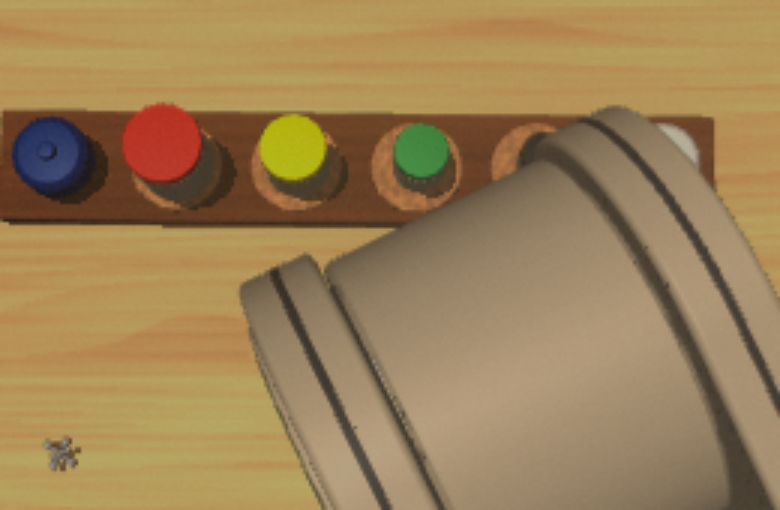

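View pics/s2.png

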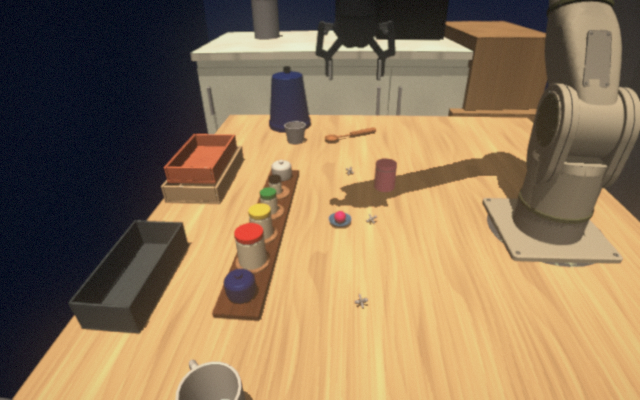

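The top view shows red, yellow and green centred within about 2 mm, with the arm covering black. The side view shows all four upright in order, with black at (275,184) next to the white pot. I'll move the arm aside, check black, and hand in.

Run:
```python
from h import *
bot.reach([.3,.4,.3],Q); bot.sleep(.5)
c=bot.capture("top");H,S,V=hsv(c); 
k=None
print([(np.round(b[0][0],1),round(b[0][1],1)) for b in [ (x[0],x[1]) for x in blobs((V<75)&(S<130)&(np.indices(H.shape)[1]>365)&(np.indices(H.shape)[1]<398)&(np.indices(H.shape)[0]>125)&(np.indices(H.shape)[0]<162),40)]])
for x in blobs((V<75)&(S<130)&(np.indices(H.shape)[1]>365)&(np.indices(H.shape)[1]<398)&(np.indices(H.shape)[0]>125)&(np.indices(H.shape)[0]<162),40): print((ray(c,x[0][0],.063)-PADS[3]).round(4))
cv2.imwrite("pics/t3.png",cv2.resize(c["frame"][110:180,200:460,::-1],None,fx=3,fy=3))
```

```text
[(array([380.2, 143.1]), 8.5)]
[-0.0054  0.0023]
```

View pics/t3.png

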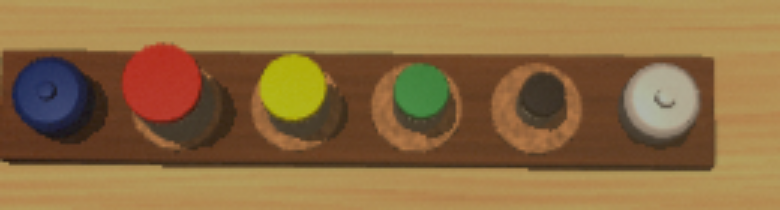

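The black lid at crop (543,94) is within a few mm of pad 4's middle, and its mask includes some shadow. All four are upright in the right order, so I'm handing in.

```bash
python3 -c "
from plant import bot
print(bot.close_job())"
```

```text
the job is handed in; nothing more can be done
None
```

The job is handed in: red, yellow, green and black canisters stand upright and released on pads 1–4 from the navy pot to the white pot, measured about 2 mm off centre (black up to about 6 mm, as its mask includes shadow), at roughly 40 s; the hand-in call returned no verdict.

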